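Park the model railway and stow its wagons for the night

TASK

Close down the model railway: first turn the train controller's regulator until its pointer is on the green parking mark and slide the orange lock all the way over it. Then turn the stock case's red latch a quarter turn, fold the lid up until it stands upright, set every goods wagon down gently inside, on its wheels on the floor of the case, and only then fold the lid shut and turn the latch back to locked. Never force the lid against the latch, and leave the locomotive, the hut, the tree by the track and the glue where they are.

Things in the scene. Friction and masses are not known exactly. Their poses are not given: they have to be found in the camera images.
- wagon_red: model goods wagon (red body, grey roof), a box 110 mm long (its x), 38 mm wide (its y), 52 mm tall, 0.13 kg; origin at the centre of its underside, z up. Between two and four wagons are there; the others are absent. They stand on the table between controller and case; grip across the 38 mm width.
- wagon_white: model goods wagon (white body, grey roof, blue trim), a box 110 mm long (its x), 38 mm wide (its y), 52 mm tall, 0.13 kg; origin at the centre of its underside, z up. Between two and four wagons are there; the others are absent. They stand on the table between controller and case; grip across the 38 mm width.
- wagon_green: model goods wagon (green body, dark roof), a box 110 mm long (its x), 38 mm wide (its y), 52 mm tall, 0.13 kg; origin at the centre of its underside, z up. Between two and four wagons are there; the others are absent. They stand on the table between controller and case; grip across the 38 mm width.
- wagon_yellow: model goods wagon (yellow body, brown roof), a box 110 mm long (its x), 38 mm wide (its y), 52 mm tall, 0.13 kg; origin at the centre of its underside, z up. Between two and four wagons are there; the others are absent. They stand on the table between controller and case; grip across the 38 mm width.
- case: wooden stock case, fixed to the table, 240 mm (its x) by 280 mm (its y), 80 mm high, walls and floor 6 mm, origin at the centre of its underside. Lid hinged along its +x side, which is the side away from the table's middle (the robot's left); its +y end is the end near the robot. A block 52 mm square and 80 mm high at that +y end, centred at (+30, +166) mm, carries the latch.
- case_floor (a point): centre of the case's inner floor (228 x 268 mm, grey lining, 74 mm below the rim), axes as the case; the floor is bare and takes four wagons, e.g. two by two, with finger room
- lid (a joint): blue lid, 240 x 280 x 8 mm, 0.25 kg: 0 shut, 1.57 standing straight up, stop at 1.9. Its hinge is stiff (0.45 N m friction): it stays where it is left
- lid_hinge (a point): point on the lid's hinge line level with the handle's middle (80.5 mm above the table); axes turn with the lid
- lid_handle (a point): middle of the lid's steel bar handle: a round bar 10 mm thick and 90 mm long, parallel to the hinge, its axis 35 mm above the lid's upper face (two legs at its ends) and, in the lid's frame, at x = -225 mm, z = +43 mm from the hinge point. The lid ends 15 mm beyond the bar. The bar can turn between the fingers, so the tool may stay pointing down through the whole swing
- latch (a joint): quarter-turn cam latch: 0 locked (brass tongue lies over the lid's edge and really holds it), 1.57 released (tongue points along the case's -x, clear of the lid; end stop). Turns clockwise from above as it grows, about 0.06 N m
- latch_grip (a point): on the latch's upright axis, near the middle height of its red bar grip, which is 46 mm long (along this point's x, the tongue's direction), 14 mm thick and 34 mm tall; this point is 19 mm above the bar's foot, 116 mm above the table. The tongue is under the bar
- console: grey train controller, fixed to the table, 270 mm (its x, roughly away from the robot) by 130 mm (its y), 50 mm high; origin at the centre of its underside. Regulator axis at x = +65 mm, y = 0; a green painted mark beside the dial on the far (+x) side of the knob is the parking mark, the black ticks on the white dial are speeds
- regulator (a joint): regulator knob: 0 = its pointer exactly at the green parking mark; negative = turned clockwise from there (seen from above), i.e. running. Grows counterclockwise; range -2.4 to 0.6; 0.06 N m, stays where it is left; the green mark is not an end stop
- regulator_grip (a point): on the regulator's upright axis, near the middle height of its black bar grip: 50 mm long (along this point's x; the white pointer is on the +x half), 14 mm thick, 32 mm tall; this point is 20 mm above the bar's foot and 76 mm above the table
- lock (a joint): regulator lock, a sliding hood (two orange cheeks 20 mm apart under a clear roof, 60 mm long): 0 = drawn back towards the robot, 0.12 = fully over the regulator (end stop). Slides along the console's +x with about 1.5 N and stays. The cheeks pass only when the knob's bar lies in line with the slide, otherwise they jam on it
- lock_grip (a point): middle of the hood's orange grip fin, 12 mm thick (console x), 36 mm wide (console y), 32 mm tall; this point is 20 mm above the clear roof, 12 mm below the fin's top and about 117 mm above the table
- hut: small brick platelayers' hut, 36 x 36 x 35 mm, among the wagons; a bystander, to be left where it is. Origin at its foot
- locomotive: green, black and red steam locomotive model, 170 mm long, on the track at the back; a bystander, to be left where it is. Origin at its foot
- tree_a: pink model tree, about 100 mm tall, by the track, back right; a bystander, to be left where it is. Origin at its foot
- glue: white glue bottle, 44 mm wide, 110 mm tall, back right; a bystander, to be left where it is. Origin at its foot
Not all that is in view belongs to the job. Leave any purple look-alike of the wagon_red alone.

How it is judged:
By the outcome, as a careful person would: the job done as asked, in the order asked, and still so for the second after the job is handed in, with the robot touching nothing.
Of wagon_red, wagon_white, wagon_green, wagon_yellow only 2 to 4 are there at a start; the rules pass over those that are not, and their reading is None.
At some moment in a run one of wagon_red, wagon_white, wagon_green, wagon_yellow may be knocked a few centimetres aside while the robot is not near it.
It also fails if it takes over 210 s, if anything falls off the work surface, if the arm or the gripper's body presses on something with over 40 N, if the wrist force passes 120 N, or if a joint passes its speed limit or range.

ROBOT

A 6-joint arm with a two-finger parallel gripper is mounted at the origin on the work surface. World frame = base frame: x ahead of the robot, y to its left, z up, the work surface at z = 0. Lengths are in m, angles in rad, forces in N, time in s.
With the tool pointing down it reaches from about 0.35 to 0.85 m from the base axis. Payload 8.1 kg.
Tool frame: the origin (TCP) lies at the very end of the fingers, on their centre line; the grasp point (between the pads) lies 19 mm behind it (robot.pinch_z is the distance from the TCP to the grasp point, in m); y points along the fingers, x is the direction in which the jaws open and shut, and the axes are right-handed (so a half turn about y gives the same grasp; the last joint's range is limited). The gripper opens to 93 mm and grips with 3 to 60 N. Pads are 15 mm wide; open, the fingers measure 128 mm over their backs; the gripper's body (75 mm by 188 mm) begins 65 mm behind the grasp point.
Start: joints at [-1.431, 0.13, 1.488, -0, 1.523, -0.085], TCP at [0.134, -0.585, 0.219] pointing down, gripper open.
Joint ranges: [-2.96, 2.96], [-0.89, 2.26], [0.02, 2.5], [-1.34, 4.48], [0, 2.73], [-2.66, 2.66]. Speed limits (rad/s): [2.39, 2.39, 2.79, 3.14, 3.14, 3.14].

INTERFACE

Orientations are given as a rotation vector (axis times angle).
In Python, from plant import robot gives the robot as it stands.
- The arm moves only by the shell command python3 -m inch 'ROWS' [FORCE]. ROWS is JSON, a list of rows, each a list of 5 numbers: the closure, from -1 (fully open) to 1 (shut), then the shift along the world's x, y, z in m, then the turn about the world's z in rad. A call has 1 to 8 rows; each row is the pose to reach, as a shift and turn from the pose measured when the call began; what a row does not reach only later rows make up. A row lasts 1/8 s, in which the tool goes at most 62.5 mm and 10.7 degrees, less where a joint would pass 70% of its speed; a pose out of reach is approached as far as the arm can. A call with a gripper value outside its range is refused whole. The fingers move at their own pace and stop on an object; FORCE is the grip in N (left out, the last holds). Time passes only in rows, so rows that repeat a pose let the fingers close. It gives the time, the measured TCP pose, the force and the opening at its end, in the units of the state.
- robot.read_state(): the state, without advancing time (a new reading comes with each control period).
- robot.read_camera(name): name is "side" or "top"; returns a dict with "color" (384x512x3 uint8, red, green, blue), "mtx" (3x3 intrinsics, pixels), "R" (3x3) and "t" (3): a world point X has camera coordinates R X + t. Camera axes: x right, y down, z forward; pixel columns grow to the right and rows downward; lengths in m; the calibration is good to about 2 mm. A picture is of the moment at which its call begins. There is no depth.
- robot.close_job(): hands the job in, once; it reports no verdict.
The state is a dict: "t": time; "q": joint angles; "dq": joint speeds; "joint_torque": joint torques, N m; "tool_pos": TCP position; "orientation": TCP orientation; "force": force on the tool from outside, world axes, zero at the start; "wrist_torque": the same for the moment, N m; "opening": finger opening in m.
Only numpy, scipy, OpenCV 4.12 (cv2) and the standard library are available. Lean on these libraries where they do the work, as an engineer would, in place of code of your own. Each camera call takes 0.05 s, during which the arm holds its last target. There are 200 camera calls.

## Working session

There is one attempt and no reset: what is moved stays moved. The work goes in short steps, Python scripts to look and compute and a shell command to move; the robot and the scene stay as the last step left them, time stands still between calls to the robot, and variables do not carry over. Pictures are saved under pics/ and viewed, about 12 in all and at most 16, crops included, and the job is handed in when it is done.

```bash
mkdir -p pics; ls
cat > h.py <<'E'
import numpy as np, cv2
from plant import robot
def cam(n,f=None):
    c=robot.read_camera(n)
    if f: cv2.imwrite('pics/'+f,c["color"][:,:,::-1])
    return c
def ray(c,u,v,z):
    d=c["R"].T@np.linalg.solve(c["mtx"],[u,v,1.]); o=-c["R"].T@c["t"]
    return (o+d*(z-o[2])/d[2])[:2]
def proj(c,X):
    p=c["mtx"]@(c["R"]@np.array(X,float)+c["t"]); return p[:2]/p[2]
E
python3 - <<'E'
from h import *
for n in("top","side"):
    c=cam(n,n+"0.png"); print(n,c["mtx"].round(1).tolist(),(-c["R"].T@c["t"]).round(3),c["R"].round(2).tolist())
s=robot.read_state(); print(s)
E
```

```text
pics
top [[478.1, 0.0, 249.7], [0.0, 478.1, 195.7], [0.0, 0.0, 1.0]] [ 0.257 -0.006  1.275] [[-0.0, -1.0, 0.0], [-0.98, 0.0, -0.2], [0.2, -0.0, -0.98]]
side [[452.5, 0.0, 254.7], [0.0, 452.5, 192.2], [0.0, 0.0, 1.0]] [0.402 0.735 1.027] [[-0.99, -0.17, 0.0], [-0.13, 0.78, -0.61], [0.1, -0.61, -0.79]]
{'t': 0.1, 'q': array([-1.43142425e+00,  1.31101511e-01,  1.48912749e+00, -1.90023299e-06,
        1.52301204e+00, -8.54085461e-02]), 'dq': array([-0.00024284, -0.00172178, -0.00414803,  0.00114557, -0.00185729,
       -0.00171056]), 'joint_torque': array([-2.57375204e-04, -5.61343610e+01, -4.93100095e+01,  7.69166811e-02,
        2.90964375e-02, -5.04995853e-05]), 'tool_pos': array([ 0.13368178, -0.58440454,  0.21770643]), 'orientation': array([-1.30600438,  1.04285196, -1.04084978]), 'force': array([-0.16918761, -0.54997044,  0.5619252 ]), 'wrist_torque': array([-0.01713352, -0.0165864 ,  0.014569  ]), 'opening': 0.09312787508408417}
```

View pics/top0.png

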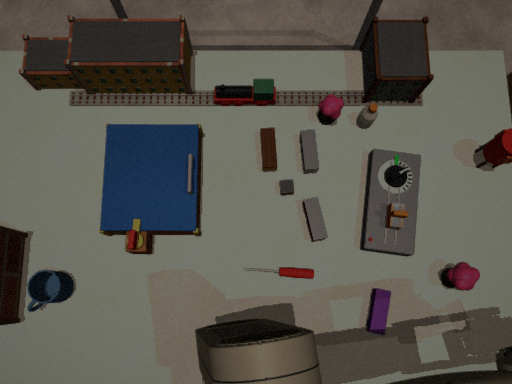

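View pics/side0.png

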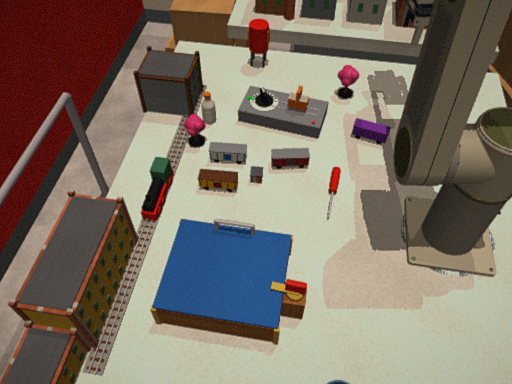

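Run:
```python
from h import *
from scipy.spatial.transform import Rotation as R
print(R.from_rotvec(robot.read_state()["orientation"]).as_matrix().round(3))
```

```text
[[ 0.223 -0.     0.975]
 [-0.975  0.002  0.223]
 [-0.002 -1.     0.   ]]
```

Run:
```python
from h import *
c=cam("top"); I=c["color"][:,:,::-1]
g=lambda x:(255*(x/255.)**.6).astype(np.uint8)
def crop(u0,v0,w,h,k,grid=10):
    J=cv2.resize(g(I[v0:v0+h,u0:u0+w]),None,fx=k,fy=k,interpolation=cv2.INTER_CUBIC)
    for u in range(-(-u0//grid)*grid,u0+w,grid):
        cv2.line(J,((u-u0)*k,0),((u-u0)*k,6 if u%50 else 16),(0,0,255),1)
    for v in range(-(-v0//grid)*grid,v0+h,grid):
        cv2.line(J,(0,(v-v0)*k),(6 if v%50 else 16,(v-v0)*k),(0,0,255),1)
    return J
a=crop(358,142,70,120,5); b=crop(255,122,80,120,5)
cv2.imwrite('pics/m1.png',np.hstack([a,b]))
cv2.imwrite('pics/m2.png',crop(95,115,115,145,4))
```

```text
(no output)
```

View pics/m1.png

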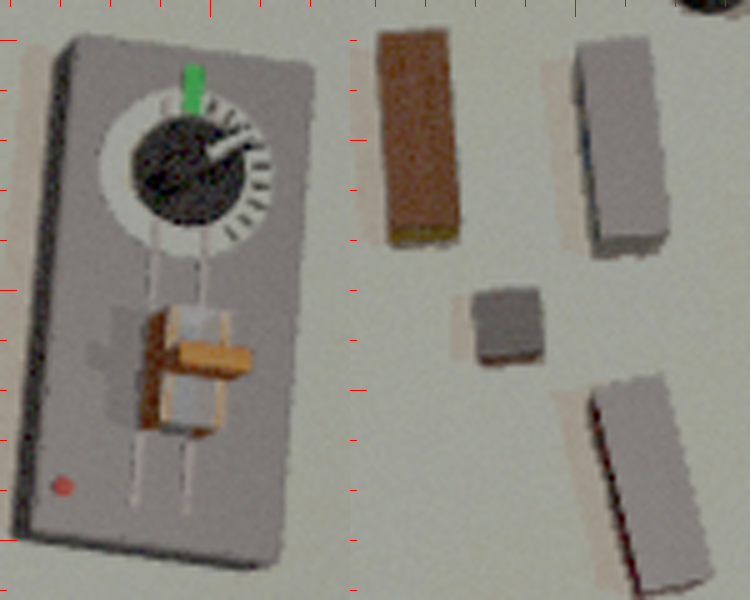

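View pics/m2.png

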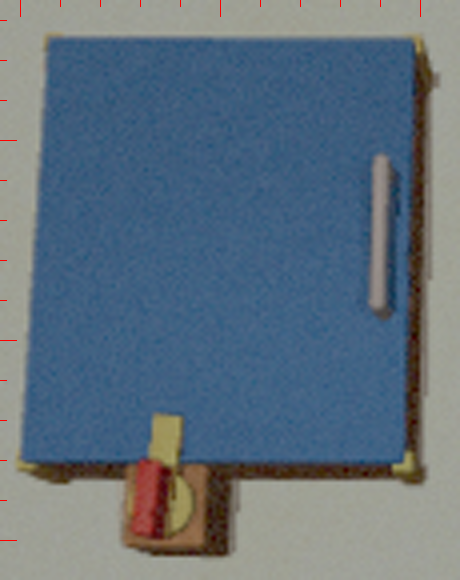

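```bash
cat > meas.py <<'E'
from h import *
c=cam("top")
def pts(P,u0,v0,k,z,x0=0): return np.array([ray(c,u0+((x-x0)+.5)/k-.5,v0+(y+.5)/k-.5,z) for x,y in P])
def rect(n,P):
    ctr=P.mean(0); a=(P[0]+P[1]-P[2]-P[3])/2; b=(P[0]+P[3]-P[1]-P[2])/2
    print(n,ctr.round(4),"long",np.linalg.norm(a).round(4),np.arctan2(a[1],a[0]).round(3),"wid",np.linalg.norm(b).round(4),(np.arctan2(b[1],b[0])).round(3))
    return ctr,np.arctan2(a[1],a[0])
E
python3 - <<'E'
from meas import *
C,th=rect("console",pts([(75,35),(315,65),(280,568),(30,530)],358,142,5,.05))
d=np.array([np.cos(th),np.sin(th)]); print("regulator axis",C+.065*d)
P=pts([(188,168)],358,142,5,.06);print("dial ctr",P)
print("knob pointer", pts([(208,158),(255,132)],358,142,5,.085),"mark",pts([(195,65),(192,115)],358,142,5,.052))
f=pts([(180,350),(250,352),(250,375),(180,370)],358,142,5,.129);print("fin",f.mean(0),f.tolist())
L,tc=rect("lid",pts([(48,38),(415,38),(407,462),(22,462)],95,115,4,.088))
print("handle",pts([(381,158),(378,312)],95,115,4,.1235))
for n,Q,z in [("yellow",[(378,32),(447,28),(460,230),(390,228)],.052),("white",[(577,42),(650,38),(667,235),(592,240)],.052),("red",[(592,395),(662,375),(713,577),(638,597)],.052),("hut",[(473,292),(540,288),(543,355),(478,358)],.035)]:
    rect(n,pts(Q,255,122,5,z,350))
E
```

```text
console [ 0.4929 -0.3846] long 0.268 -0.14 wid 0.1283 1.428
regulator axis [ 0.55728914 -0.39371047]
dial ctr [[ 0.55830533 -0.39239745]]
knob pointer [[ 0.55736845 -0.3950589 ]
 [ 0.57112052 -0.4201838 ]] mark [[ 0.61670476 -0.40225337]
 [ 0.58919378 -0.39890016]]
fin [ 0.44420573 -0.37741892] [[0.45002246271181634, -0.3607497352152603], [0.4489706495955931, -0.39478557381155666], [0.4376532931832994, -0.3940087390183381], [0.44017651207898556, -0.3601316256196881]]
lid [0.5505 0.2423] long 0.2784 -0.0 wid 0.2396 1.569
handle [[0.59762189 0.1385294 ]
 [0.49922793 0.13817265]]
yellow [ 0.6373 -0.0612] long 0.1107 0.05 wid 0.0371 1.585
white [ 0.632  -0.1692] long 0.1097 0.05 wid 0.0396 1.632
red [ 0.445  -0.1794] long 0.1079 0.205 wid 0.0392 1.839
hut [ 0.5348 -0.1086] long 0.0363 0.041 wid 0.0352 1.623
```

```bash
python3 -m inch '[[-1,0.424,0.191,-0.04,-1.29],[-1,0.424,0.191,-0.04,-1.29],[-1,0.424,0.191,-0.04,-1.29],[-1,0.424,0.191,-0.04,-1.29],[-1,0.424,0.191,-0.04,-1.29],[-1,0.424,0.191,-0.04,-1.29],[-1,0.424,0.191,-0.04,-1.29],[-1,0.424,0.191,-0.04,-1.29]]' 15
cat > st.py <<'E'
from h import *
from scipy.spatial.transform import Rotation as R
s=robot.read_state(); M=R.from_rotvec(s["orientation"]).as_matrix()
print("t",round(s["t"],2),"pos",s["tool_pos"].round(4),"yaw",np.arctan2(M[1,0],M[0,0]).round(4),"F",s["force"].round(1),"T",s["wrist_torque"].round(2),"open",round(s["opening"],4),"q",s["q"].round(2))
E
python3 st.py
```

```text
t: 1.2
tool_pos: [0.5596, -0.392, 0.1774]
orientation: [-0.497, 1.94, -1.939]
force: [0.1, 0.2, -0.2]
opening: 0.0931
t 1.2 pos [ 0.5596 -0.392   0.1774] yaw -2.6386 F [ 0.1  0.2 -0.2] T [ 0.05  0.04 -0.03] open 0.0931 q [-0.69  0.37  1.28  0.    1.49  1.95]
```

```bash
python3 -m inch '[[-1,-0.002,-0.001,-0.06,0],[-1,-0.002,-0.001,-0.115,0],[-1,-0.002,-0.001,-0.115,0],[-1,-0.002,-0.001,-0.115,0],[1,-0.002,-0.001,-0.115,0],[1,-0.002,-0.001,-0.115,0],[1,-0.002,-0.001,-0.115,0],[1,-0.002,-0.001,-0.115,0]]' 15; python3 -m inch '[[1,0,0,0,0],[1,0,0,0,0],[1,0,0,0,0],[1,0,0,0,0]]'; python3 st.py
```

```text
t: 2.2
tool_pos: [0.5577, -0.3931, 0.0628]
orientation: [-0.497, 1.939, -1.939]
force: [-0.1, -0.1, 0.2]
opening: 0.0576
t: 2.7
tool_pos: [0.5577, -0.3931, 0.0627]
orientation: [-0.497, 1.939, -1.939]
force: [-0.3, 0.2, -0.1]
opening: 0.0179
t 2.7 pos [ 0.5577 -0.3931  0.0627] yaw -2.6386 F [-0.3  0.2 -0.1] T [ 0.09 -0.02  0.04] open 0.0179 q [-0.69  0.46  1.38  0.    1.3   1.95]
```

```bash
python3 -m inch '[[1,0,0,0,0],[1,0,0,0,0],[1,0,0,0,0],[1,0,0,0,0]]' 25; python3 st.py;  python3 -m inch '[[1,0,0,0,0.15],[1,0,0,0,0.3],[1,0,0,0,0.45],[1,0,0,0,0.6],[1,0,0,0,0.75],[1,0,0,0,0.927],[1,0,0,0,0.927],[1,0,0,0,0.927]]'; python3 st.py
```

```text
t: 3.2
tool_pos: [0.558, -0.3929, 0.0628]
orientation: [-0.497, 1.939, -1.939]
force: [3.2, 0.4, 0.2]
opening: 0.0143
t 3.2 pos [ 0.558  -0.3929  0.0628] yaw -2.6385 F [3.2 0.4 0.2] T [ 0.28 -0.53 -0.04] open 0.0143 q [-0.69  0.46  1.38  0.    1.3   1.95]
t: 4.2
tool_pos: [0.5578, -0.3932, 0.0628]
orientation: [-1.136, 1.316, -1.314]
force: [0.4, -1.8, -1.5]
opening: 0.014
t 4.2 pos [ 0.5578 -0.3932  0.0628] yaw -1.7156 F [ 0.4 -1.8 -1.5] T [-0.34 -0.11  0.09] open 0.014 q [-0.69  0.46  1.38  0.    1.3   1.03]
```

```bash
python3 -m inch '[[-1,0,0,0,0],[-1,0,0,0,0],[-1,0,0,0,0],[-1,0,0,0,0],[-1,0,0,0.055,0],[-1,0,0,0.115,0],[-1,0,0,0.115,0],[-1,0,0,0.115,0]]'; python3 -m inch '[[-1,0,0,0,0.18],[-1,0,0,0,0.36],[-1,-0.025,0.004,0,0.54],[-1,-0.065,0.01,0,0.72],[-1,-0.113,0.0162,0,0.9],[-1,-0.113,0.0162,0,1.08],[-1,-0.113,0.0162,0,1.26],[-1,-0.113,0.0162,0,1.44]]';  python3 -m inch '[[-1,0,0,0,0.13],[-1,0,0,0,0.13],[-1,0,0,0,0.13]]'; python3 st.py
python3 - <<'E'
from h import *
c=cam("top"); d=cam("side"); g=lambda I:(255*(I[:,:,::-1]/255.)**.6).astype(np.uint8)
cv2.imwrite('pics/m3.png',np.hstack([cv2.resize(g(c["color"])[140:260,350:440],None,fx=4,fy=4,interpolation=2),cv2.resize(g(d["color"])[60:180,215:325],None,fx=4,fy=4,interpolation=2)]))
E
```

```text
t: 5.2
tool_pos: [0.5579, -0.3933, 0.1779]
orientation: [-1.136, 1.315, -1.315]
force: [-0.7, -0.1, -0.7]
opening: 0.0889
t: 6.2
tool_pos: [0.4436, -0.3761, 0.1754]
orientation: [-1.557, 0.215, -0.209]
force: [0.3, 0.4, -0.3]
opening: 0.0932
t: 6.58
tool_pos: [0.4432, -0.3756, 0.1741]
orientation: [-1.564, 0.117, -0.108]
force: [0.4, 0.1, 0.1]
opening: 0.0929
t 6.58 pos [ 0.4432 -0.3756  0.1741] yaw -0.1431 F [0.4 0.1 0.1] T [-0.01 -0.08  0.06] open 0.0929 q [-0.79  0.11  1.59 -0.    1.45 -0.65]
```

View pics/m3.png

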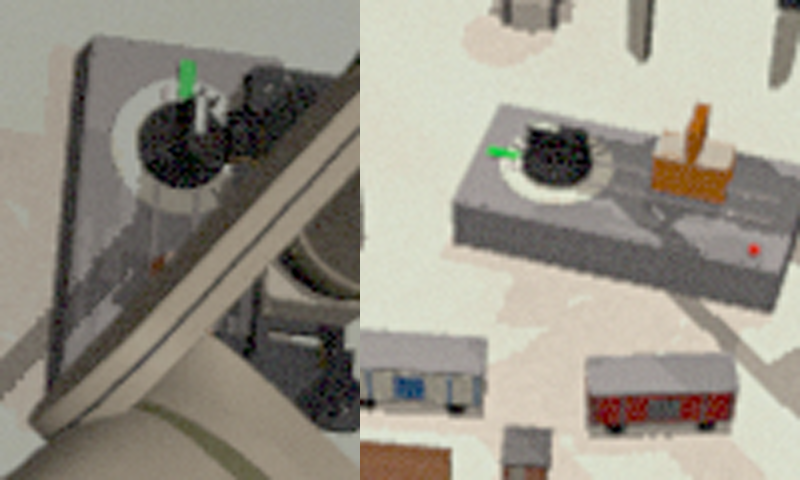

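```bash
python3 -m inch '[[-1,0.0015,-0.0014,-0.05,0],[-1,0.0015,-0.0014,-0.071,0],[-1,0.0015,-0.0014,-0.071,0],[1,0.0015,-0.0014,-0.071,0],[1,0.0015,-0.0014,-0.071,0],[1,0.0015,-0.0014,-0.071,0],[1,0.0015,-0.0014,-0.071,0],[1,0.0015,-0.0014,-0.071,0]]' 15; python3 -m inch '[[1,0,0,0,0],[1,0,0,0,0],[1,0,0,0,0],[1,0,0,0,0],[1,0,0,0,0],[1,0,0,0,0]]'; python3 st.py
```

```text
t: 7.68
tool_pos: [0.445, -0.3773, 0.104]
orientation: [-1.565, 0.115, -0.108]
force: [0.6, 0.2, 0.4]
opening: 0.0477
t: 8.43
tool_pos: [0.4451, -0.3773, 0.104]
orientation: [-1.565, 0.115, -0.108]
force: [1.4, -0.8, -1.8]
opening: 0.0119
t 8.43 pos [ 0.4451 -0.3773  0.104 ] yaw -0.1421 F [ 1.4 -0.8 -1.8] T [-0.16 -0.42  0.06] open 0.0119 q [-0.79  0.17  1.65 -0.    1.32 -0.65]
```

Slide 100 mm first, check the force, then finish gently.

```bash
python3 -m inch '[[1,0.014,-0.002,0,0],[1,0.028,-0.004,0,0],[1,0.042,-0.006,0,0],[1,0.056,-0.008,0,0],[1,0.070,-0.010,0,0],[1,0.084,-0.012,0,0],[1,0.099,-0.0141,0,0],[1,0.099,-0.0141,0,0]]'; python3 st.py
```

```text
t: 9.43
tool_pos: [0.546, -0.3916, 0.104]
orientation: [-1.565, 0.113, -0.108]
force: [0.8, 0.2, 1.6]
opening: 0.0117
t 9.43 pos [ 0.546  -0.3916  0.104 ] yaw -0.1411 F [0.8 0.2 1.6] T [-0.09 -0.46 -0.01] open 0.0117 q [-0.7   0.4   1.38  0.    1.36 -0.56]
```

```bash
python3 -m inch '[[1,0.009,-0.0013,0,0],[1,0.016,-0.0023,0,0],[1,0.019,-0.0027,0,0],[1,0.019,-0.0027,0,0]]'; python3 st.py;python3 -m inch '[[1,0.002,-0.0003,0,0],[1,0.0035,-0.0005,0,0],[1,0.0035,-0.0005,0,0]]';python3 st.py
```

```text
t: 9.93
tool_pos: [0.5596, -0.3936, 0.1039]
orientation: [-1.563, 0.123, -0.1]
force: [-29.0, 6.7, 19.3]
opening: 0.012
t 9.93 pos [ 0.5596 -0.3936  0.1039] yaw -0.1422 F [-29.    6.7  19.3] T [1.42 5.22 0.01] open 0.012 q [-0.69  0.44  1.33 -0.    1.39 -0.54]
t: 10.3
tool_pos: [0.5593, -0.3936, 0.1039]
orientation: [-1.56, 0.13, -0.094]
force: [-21.3, 7.0, 13.7]
opening: 0.0122
t 10.3 pos [ 0.5593 -0.3936  0.1039] yaw -0.1432 F [-21.3   7.   13.7] T [1.01 3.4  0.07] open 0.0122 q [-0.68  0.45  1.32 -0.01  1.4  -0.54]
```

```bash
python3 -m inch '[[-1,-0.002,0,0,0],[-1,-0.002,0,0,0],[-1,-0.002,0,0,0],[-1,-0.002,0,0,0],[-1,-0.002,0,0.05,0],[-1,-0.002,0,0.1,0],[-1,-0.002,0,0.1,0]]'; python3 -m inch '[[-1,-0.05,0.06,0.03,0],[-1,-0.1,0.12,0.03,0],[-1,-0.1,0.18,0.03,0],[-1,-0.1,0.24,0.03,0],[-1,-0.1,0.3,0.03,0],[-1,-0.1,0.3,0.03,0]]'; python3 st.py
python3 - <<'E'
from h import *
c=cam("top"); d=cam("side"); g=lambda I:(255*(I[:,:,::-1]/255.)**.6).astype(np.uint8)
cv2.imwrite('pics/m4.png',np.hstack([cv2.resize(g(c["color"])[142:262,358:448],None,fx=4,fy=4,interpolation=2),cv2.resize(g(d["color"])[60:180,215:325],None,fx=4,fy=4,interpolation=2)]))
E
```

```text
t: 11.18
tool_pos: [0.5599, -0.3955, 0.2107]
orientation: [-1.566, 0.123, -0.101]
force: [-0.6, 0.3, 0.2]
opening: 0.0773
t: 11.92
tool_pos: [0.4595, -0.0924, 0.2402]
orientation: [-1.566, 0.121, -0.099]
force: [0.9, -0.7, 0.0]
opening: 0.0928
t 11.93 pos [ 0.4595 -0.0924  0.2402] yaw -0.1402 F [ 0.9 -0.7  0. ] T [-0.1  -0.14 -0.07] open 0.0928 q [-0.31 -0.22  1.79 -0.    1.59 -0.17]
```

View pics/m4.png

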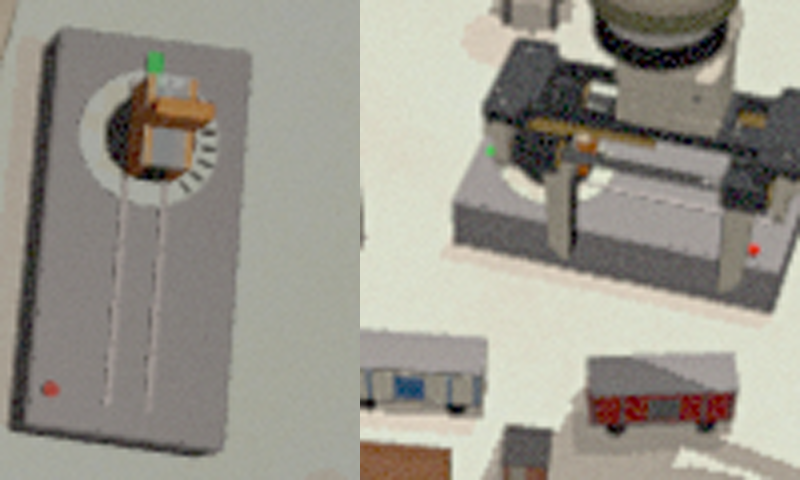

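Run:
```python
from h import *
c=cam("top"); g=lambda I:(255*(I[:,:,::-1]/255.)**.6).astype(np.uint8)
J=cv2.resize(g(c["color"])[150:190,380:420],None,fx=14,fy=14,interpolation=2)
# project predicted fin top rectangle & roof rect for s=0.12 (green) and 0.116 (red)
th=-.142; e=np.array([np.cos(th),np.sin(th)]); n=np.array([-e[1],e[0]]); f0=np.array([.4451,-.3773])
for s,col in((.12,(0,255,0)),(.115,(0,0,255))):
  for hx,hy,z in((.006,.018,.129),):
    P=[proj(c,[*(f0+e*(s+a*hx)+n*b*hy),z]) for a,b in((1,1),(1,-1),(-1,-1),(-1,1))]
    P=((np.array(P)-[380,150]+.5)*14).astype(np.int32); cv2.polylines(J,[P],True,col,1)
cv2.imwrite('pics/m5.png',J)
```

```text
(no output)
```

View pics/m5.png

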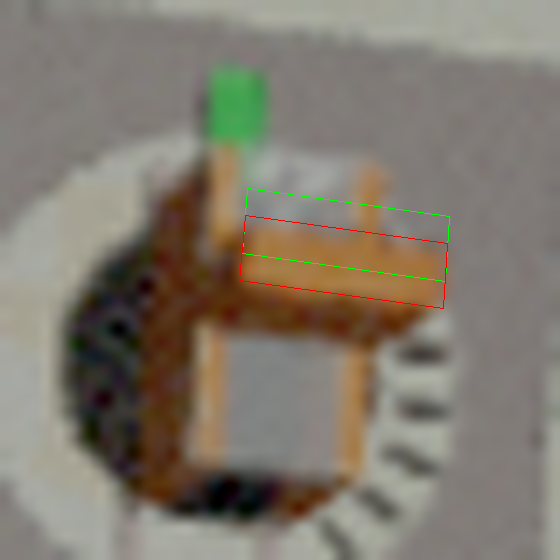

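```bash
python3 - <<'E'
from meas import *
print(pts([(149,498),(152,460),(147,537)],95,115,4,.131), "tongue",pts([(167,415),(165,460)],95,115,4,.095))
E
python3 -m inch '[[-1,-0.01,0.045,-0.01,0.18],[-1,-0.02,0.09,-0.02,0.36],[-1,-0.03,0.135,-0.03,0.54],[-1,-0.04,0.18,-0.04,0.72],[-1,-0.05,0.225,-0.05,0.9],[-1,-0.06,0.27,-0.06,1.08],[-1,-0.075,0.32,-0.065,1.26],[-1,-0.075,0.364,-0.065,1.44]]';python3 -m inch '[[-1,0,0,0,0.15],[-1,0,0,0,0.28],[-1,0,0,0,0.28],[-1,0,0,0,0.28]]'; python3 st.py
```

```text
[[0.38407219 0.27170677]
 [0.40696118 0.2709706 ]
 [0.36076799 0.27181345]] tongue [[0.43988162 0.27164042]
 [0.41167566 0.27161936]]
t: 13.12
tool_pos: [0.3846, 0.269, 0.1743]
orientation: [-1.333, -1.0, 1.022]
force: [0.7, 0.0, -0.6]
opening: 0.0929
t: 13.62
tool_pos: [0.3852, 0.2683, 0.1741]
orientation: [-1.216, -1.207, 1.227]
force: [0.4, -0.2, 1.0]
opening: 0.093
t 13.62 pos [0.3852 0.2683 0.1741] yaw 1.5787 F [ 0.4 -0.2  1. ] T [ 0.08 -0.14 -0.01] open 0.093 q [ 0.51 -0.19  1.89 -0.01  1.46 -1.07]
```

```bash
python3 -m inch '[[-1,-0.001,0.0035,-0.05,-0.008],[-1,-0.001,0.0035,-0.072,-0.008],[-1,-0.001,0.0035,-0.072,-0.008],[1,-0.001,0.0035,-0.072,-0.008],[1,-0.001,0.0035,-0.072,-0.008],[1,-0.001,0.0035,-0.072,-0.008],[1,-0.001,0.0035,-0.072,-0.008],[1,-0.001,0.0035,-0.072,-0.008]]' 20; python3 -m inch '[[1,0,0,0,0],[1,0,0,0,0],[1,0,0,0,0],[1,0,0,0,0],[1,0,0,0,0],[1,0,0,0,0]]'; python3 st.py
```

```text
t: 14.62
tool_pos: [0.3842, 0.2719, 0.1023]
orientation: [-1.22, -1.201, 1.221]
force: [0.3, 0.1, -0.9]
opening: 0.0475
t: 15.38
tool_pos: [0.3838, 0.275, 0.1023]
orientation: [-1.215, -1.204, 1.217]
force: [-0.8, 15.2, -5.6]
opening: 0.0143
t 15.38 pos [0.3838 0.275  0.1023] yaw 1.5713 F [-0.8 15.2 -5.6] T [ 3.09 -0.06 -0.01] open 0.0143 q [ 0.52 -0.13  1.96 -0.01  1.31 -1.05]
```

```bash
python3 -m inch '[[1,0,0.0015,0,0],[1,0,0.0015,0,0]]'; python3 st.py
```

```text
t: 15.62
tool_pos: [0.3837, 0.2756, 0.1023]
orientation: [-1.217, -1.203, 1.219]
force: [-1.1, -4.6, 3.0]
opening: 0.0137
t 15.62 pos [0.3837 0.2756 0.1023] yaw 1.5713 F [-1.1 -4.6  3. ] T [-0.57  0.04 -0.09] open 0.0137 q [ 0.52 -0.12  1.96 -0.01  1.31 -1.05]
```

```bash
python3 -m inch '[[1,0,0,0,-0.15],[1,0,0,0,-0.3],[1,0,0,0,-0.48],[1,0,0,0,-0.66],[1,0,0,0,-0.84],[1,0,0,0,-1.02],[1,0,0,0,-1.2],[1,0,0,0,-1.35]]'; python3 st.py; python3 -m inch '[[1,0,0,0,-0.1],[1,0,0,0,-0.2],[1,0,0,0,-0.23],[1,0,0,0,-0.23]]'; python3 st.py
```

```text
t: 16.62
tool_pos: [0.3848, 0.2767, 0.1024]
orientation: [-1.562, -0.162, 0.177]
force: [5.9, 7.3, -6.3]
opening: 0.0138
t 16.62 pos [0.3848 0.2767 0.1024] yaw 0.2159 F [ 5.9  7.3 -6.3] T [ 1.25 -1.5   0.11] open 0.0138 q [ 0.51 -0.12  1.96  0.01  1.31  0.29]
t: 17.12
tool_pos: [0.3851, 0.2769, 0.1024]
orientation: [-1.567, 0.016, -0.004]
force: [4.3, 1.7, -4.5]
opening: 0.0137
t 17.12 pos [0.3851 0.2769 0.1024] yaw -0.0125 F [ 4.3  1.7 -4.5] T [ 0.42 -1.01  0.18] open 0.0137 q [ 0.51 -0.12  1.96  0.01  1.31  0.52]
```

```bash
python3 -m inch '[[-1,0,0,0,0],[-1,0,0,0,0],[-1,0,0,0,0],[-1,0,0,0,0],[-1,0,0,0.05,0],[-1,0,0,0.09,0],[-1,0,0,0.09,0]]'; python3 -m inch '[[-1,0.02,-0.016,0,0.18],[-1,0.04,-0.034,0,0.36],[-1,0.06,-0.05,0,0.54],[-1,0.08,-0.068,0,0.72],[-1,0.1,-0.085,0,0.9],[-1,0.12,-0.1,0,1.08],[-1,0.14,-0.118,0,1.26],[-1,0.1655,-0.136,0,1.44]]';python3 -m inch '[[-1,0,0,0,0.13],[-1,0,0,0,0.13],[-1,0,0,0,0.13]]'; python3 st.py;  python3 - <<'E'
from h import *
c=cam("top"); d=cam("side"); g=lambda I:(255*(I[:,:,::-1]/255.)**.6).astype(np.uint8)
cv2.imwrite('pics/m6.png',np.hstack([cv2.resize(g(c["color"])[115:260,95:215],None,fx=3,fy=3,interpolation=2),cv2.resize(g(d["color"])[200:345,170:310],None,fx=3,fy=3,interpolation=2)]))
E
```

```text
t: 18.0
tool_pos: [0.3873, 0.2781, 0.1965]
orientation: [-1.564, 0.011, -0.008]
force: [-1.2, 0.6, -0.1]
opening: 0.0794
t: 19.0
tool_pos: [0.5526, 0.1414, 0.1951]
orientation: [-1.266, -1.1, 1.113]
force: [-0.2, 0.3, -0.2]
opening: 0.093
t: 19.38
tool_pos: [0.5521, 0.1416, 0.1944]
orientation: [-1.208, -1.194, 1.208]
force: [-0.5, 0.4, -0.6]
opening: 0.0934
t 19.38 pos [0.5521 0.1416 0.1944] yaw 1.561 F [-0.5  0.4 -0.6] T [ 0.05 -0.15  0.02] open 0.0934 q [ 0.16  0.07  1.59 -0.    1.48 -1.4 ]
```

View pics/m6.png

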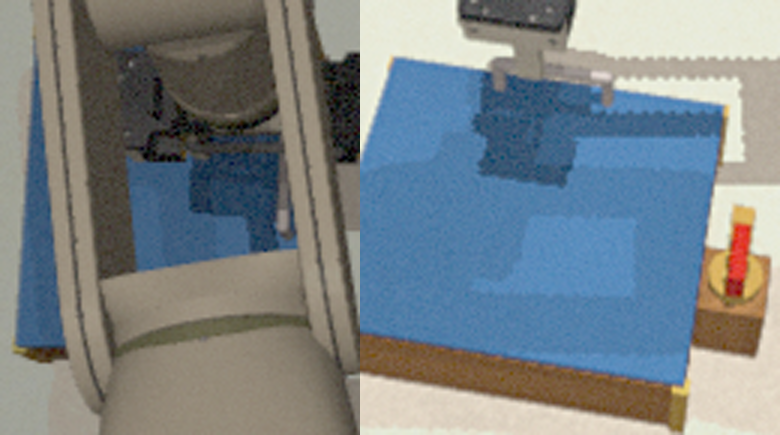

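```bash
python3 -m inch '[[-1,0,-0.001,-0.05,0.01],[-1,0,-0.001,-0.09,0.01],[-1,0,-0.001,-0.09,0.01],[1,0,-0.001,-0.09,0.01],[1,0,-0.001,-0.09,0.01],[1,0,-0.001,-0.09,0.01],[1,0,-0.001,-0.09,0.01],[1,0,-0.001,-0.09,0.01]]' 12; python3 -m inch '[[1,0,0,0,0],[1,0,0,0,0],[1,0,0,0,0],[1,0,0,0,0],[1,0,0,0,0],[1,0,0,0,0]]'; python3 st.py; python3 -m inch '[[1,0,0,0,0],[1,0,0,0,0]]'; python3 st.py
```

```text
t: 20.48
tool_pos: [0.5524, 0.1407, 0.1051]
orientation: [-1.204, -1.203, 1.216]
force: [-0.2, -0.2, -0.3]
opening: 0.0473
t: 21.22
tool_pos: [0.5524, 0.1397, 0.105]
orientation: [-1.205, -1.201, 1.217]
force: [-0.2, -5.6, 0.6]
opening: 0.0094
t 21.23 pos [0.5524 0.1397 0.105 ] yaw 1.5718 F [-0.2 -5.6  0.6] T [-0.85 -0.11 -0.02] open 0.0094 q [ 0.16  0.14  1.69 -0.    1.32 -1.41]
t: 21.48
tool_pos: [0.5524, 0.1396, 0.105]
orientation: [-1.205, -1.201, 1.217]
force: [-0.8, -2.1, 1.0]
opening: 0.0094
t 21.48 pos [0.5524 0.1396 0.105 ] yaw 1.5718 F [-0.8 -2.1  1. ] T [-0.19 -0.13 -0.1 ] open 0.0094 q [ 0.16  0.14  1.69 -0.    1.32 -1.41]
```

Run:
```python
import numpy as np
t=np.linspace(0,1.57,25); y=-.225*np.cos(t)+.043*np.sin(t); z=.225*np.sin(t)+.043*np.cos(t)
for k in(0,8,16):
    print(t[k+8].round(3),[[round(y[i]-y[k],3),round(z[i]-z[k],3)] for i in range(k+1,k+9)])
```

```text
0.523 [[np.float64(0.003), np.float64(0.015)], [np.float64(0.008), np.float64(0.029)], [np.float64(0.013), np.float64(0.043)], [np.float64(0.019), np.float64(0.057)], [np.float64(0.026), np.float64(0.07)], [np.float64(0.034), np.float64(0.083)], [np.float64(0.042), np.float64(0.095)], [np.float64(0.052), np.float64(0.107)]]
1.047 [[np.float64(0.01), np.float64(0.011)], [np.float64(0.021), np.float64(0.021)], [np.float64(0.033), np.float64(0.031)], [np.float64(0.045), np.float64(0.04)], [np.float64(0.057), np.float64(0.048)], [np.float64(0.07), np.float64(0.055)], [np.float64(0.084), np.float64(0.061)], [np.float64(0.098), np.float64(0.067)]]
1.57 [[np.float64(0.014), np.float64(0.004)], [np.float64(0.029), np.float64(0.008)], [np.float64(0.044), np.float64(0.011)], [np.float64(0.059), np.float64(0.012)], [np.float64(0.073), np.float64(0.013)], [np.float64(0.088), np.float64(0.012)], [np.float64(0.103), np.float64(0.011)], [np.float64(0.118), np.float64(0.009)]]
```

```bash
python3 -m inch '[[1,0,0.003,0.015,0],[1,0,0.008,0.029,0],[1,0,0.013,0.043,0],[1,0,0.019,0.057,0],[1,0,0.026,0.07,0],[1,0,0.034,0.083,0],[1,0,0.042,0.095,0],[1,0,0.052,0.107,0]]'; python3 st.py
```

```text
t: 22.48
tool_pos: [0.5526, 0.1909, 0.2136]
orientation: [-1.207, -1.201, 1.218]
force: [1.0, -8.5, 1.9]
opening: 0.0095
t 22.48 pos [0.5526 0.1909 0.2136] yaw 1.5711 F [ 1.  -8.5  1.9] T [-1.36 -0.22  0.  ] open 0.0095 q [ 0.25  0.1   1.53 -0.    1.52 -1.32]
```

```bash
python3 -m inch '[[1,0,0.01,0.010,0],[1,0,0.021,0.020,0],[1,0,0.033,0.03,0],[1,0,0.045,0.039,0],[1,0,0.057,0.047,0],[1,0,0.07,0.054,0],[1,0,0.084,0.06,0],[1,0,0.0985,0.0655,0]]'; python3 st.py
```

```text
t: 23.48
tool_pos: [0.5532, 0.2898, 0.2818]
orientation: [-1.209, -1.202, 1.216]
force: [1.9, -5.1, 2.9]
opening: 0.0094
t 23.48 pos [0.5532 0.2898 0.2818] yaw 1.5706 F [ 1.9 -5.1  2.9] T [-0.79 -0.53 -0.03] open 0.0094 q [ 0.4   0.19  1.31 -0.    1.65 -1.17]
```

```bash
python3 -m inch '[[1,0,0.014,0.003,0],[1,0,0.029,0.006,0],[1,0,0.044,0.009,0],[1,0,0.059,0.010,0],[1,0,0.073,0.010,0],[1,0,0.088,0.0095,0],[1,0,0.103,0.008,0],[1,0,0.118,0.006,0]]'; python3 -m inch '[[1,0,0,0,0],[1,0,0,0,0]]'; python3 st.py
```

```text
t: 24.48
tool_pos: [0.5536, 0.409, 0.2883]
orientation: [-1.21, -1.204, 1.214]
force: [5.1, -1.8, 2.3]
opening: 0.0094
t: 24.72
tool_pos: [0.5535, 0.4104, 0.288]
orientation: [-1.209, -1.205, 1.214]
force: [4.7, 2.1, 0.9]
opening: 0.01
t 24.73 pos [0.5535 0.4104 0.288 ] yaw 1.5715 F [4.7 2.1 0.9] T [ 0.43 -0.93 -0.04] open 0.01 q [ 0.56  0.37  1.09 -0.    1.69 -1.01]
```

```bash
python3 -m inch '[[0.5,0,0,0,0],[0.5,0,0,0,0],[0.5,0,0,0,0],[0.5,0,0,0,0],[0.5,0,0,0.03,0],[0.5,0,0,0.06,0],[0.5,0,0,0.1,0],[0.5,0,0,0.1,0]]'; python3 st.py; python3 -m inch '[[-1,0,-0.06,0,0],[-1,0.01,-0.12,0,0],[-1,0.02,-0.18,-0.01,0],[-1,0.03,-0.24,-0.03,0],[-1,0.04,-0.3,-0.06,0],[-1,0.06,-0.36,-0.1,0],[-1,0.08,-0.42,-0.14,0],[-1,0.085,-0.47,-0.18,0]]'; python3 st.py
python3 - <<'E'
from h import *
c=cam("top"); d=cam("side"); g=lambda I:(255*(I[:,:,::-1]/255.)**.6).astype(np.uint8)
cv2.imwrite('pics/m7.png',np.vstack([cv2.resize(g(c["color"])[75:275,60:430],None,fx=1.5,fy=1.5,interpolation=2),cv2.resize(g(d["color"])[60:260,130:500],None,fx=1.5,fy=1.5,interpolation=2)]))
E
```

```text
t: 25.72
tool_pos: [0.5544, 0.4109, 0.3931]
orientation: [-1.21, -1.212, 1.208]
force: [0.4, 0.7, 1.0]
opening: 0.0234
t 25.73 pos [0.5544 0.4109 0.3931] yaw 1.5714 F [0.4 0.7 1. ] T [ 0.06 -0.18 -0.06] open 0.0234 q [ 0.56  0.39  0.86 -0.    1.88 -1.01]
t: 26.72
tool_pos: [0.6348, -0.0351, 0.2306]
orientation: [-1.21, -1.211, 1.208]
force: [0.3, 0.8, 0.1]
opening: 0.0925
t 26.73 pos [ 0.6348 -0.0351  0.2306] yaw 1.5712 F [0.3 0.8 0.1] T [ 0.05 -0.2  -0.02] open 0.0925 q [-0.14  0.22  1.37  0.    1.55 -1.71]
```

View pics/m7.png

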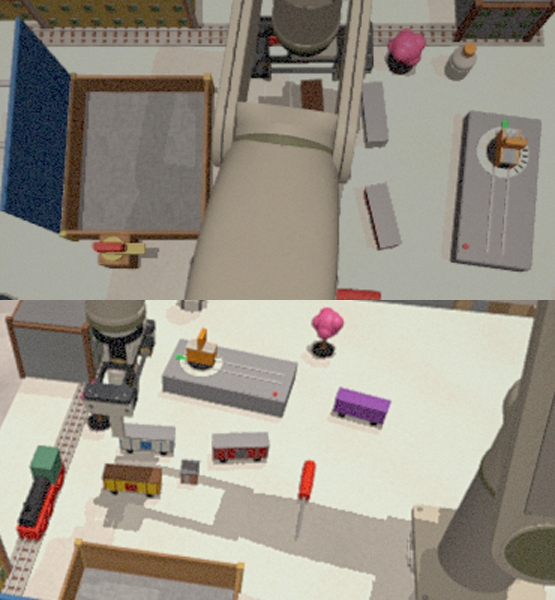

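```bash
python3 -m inch '[[-1,0.002,-0.026,-0.05,0.049],[-1,0.002,-0.026,-0.11,0.049],[-1,0.002,-0.026,-0.16,0.049],[-1,0.002,-0.026,-0.195,0.049],[-1,0.002,-0.026,-0.2105,0.049],[-1,0.002,-0.026,-0.2105,0.049],[0,0.002,-0.026,-0.2105,0.049],[0,0.002,-0.026,-0.2105,0.049]]' 12;  python3 -m inch '[[1,0,0,0,0],[1,0,0,0,0],[1,0,0,0,0],[1,0,0,0,0],[1,0,0,0,0],[1,0,0,0,0]]'; python3 st.py
```

```text
t: 27.82
tool_pos: [0.6354, -0.0642, 0.0168]
orientation: [-1.185, -1.238, 1.244]
force: [0.0, 0.5, -0.3]
opening: 0.0772
t: 28.58
tool_pos: [0.6354, -0.064, 0.0169]
orientation: [-1.185, -1.239, 1.244]
force: [-1.3, 1.1, 2.5]
opening: 0.0377
t 28.57 pos [ 0.6354 -0.064   0.0169] yaw 1.6154 F [-1.3  1.1  2.5] T [ 0.47 -0.07  0.  ] open 0.0377 q [-0.18  0.41  1.54 -0.    1.2  -1.79]
```

```bash
python3 -m inch '[[1,0,0,0.03,0],[1,0,0,0.07,0],[1,0,0,0.12,0],[1,0,0.02,0.15,0],[1,-0.002,0.05,0.15,-0.02],[1,-0.006,0.09,0.15,-0.044],[1,-0.01,0.135,0.15,-0.044],[1,-0.012,0.18,0.15,-0.044]]' 20; python3 -m inch '[[1,0,0.03,0,0],[1,-0.002,0.065,0,0],[1,-0.004,0.1,0,0],[1,-0.005,0.125,0,0],[1,-0.005,0.135,0,0],[1,-0.005,0.135,0,0]]'; python3 st.py
```

```text
t: 29.58
tool_pos: [0.6228, 0.1169, 0.1662]
orientation: [-1.206, -1.205, 1.212]
force: [0.5, -0.4, -1.6]
opening: 0.0381
t: 30.32
tool_pos: [0.6179, 0.2518, 0.166]
orientation: [-1.206, -1.205, 1.213]
force: [0.8, -0.8, -0.9]
opening: 0.0376
t 30.32 pos [0.6179 0.2518 0.166 ] yaw 1.5714 F [ 0.8 -0.8 -0.9] T [ 0.04 -0.17  0.02] open 0.0376 q [ 0.31  0.34  1.34  0.    1.47 -1.26]
```

```bash
python3 -m inch '[[1,0,-0.002,-0.04,0],[1,0,-0.002,-0.08,0],[1,0,-0.002,-0.11,0],[1,0,-0.002,-0.125,0],[1,0,-0.002,-0.134,0],[1,0,-0.002,-0.139,0],[1,0,-0.002,-0.141,0],[1,0,-0.002,-0.141,0]]'; python3 st.py;python3 -m inch '[[1,0,0,-0.001,0],[1,0,0,-0.002,0]]';python3 st.py
```

```text
t: 31.32
tool_pos: [0.6184, 0.25, 0.0258]
orientation: [-1.206, -1.206, 1.212]
force: [0.8, -0.3, -2.7]
opening: 0.038
t 31.32 pos [0.6184 0.25   0.0258] yaw 1.5715 F [ 0.8 -0.3 -2.7] T [ 0.07 -0.14 -0.02] open 0.038 q [ 0.31  0.47  1.45  0.    1.23 -1.26]
t: 31.58
tool_pos: [0.6187, 0.2501, 0.0242]
orientation: [-1.207, -1.207, 1.212]
force: [-0.4, -0.2, -1.8]
opening: 0.0383
t 31.57 pos [0.6187 0.2501 0.0242] yaw 1.5716 F [-0.4 -0.2 -1.8] T [ 0.02 -0.17  0.01] open 0.0383 q [ 0.31  0.47  1.45  0.    1.23 -1.26]
```

```bash
python3 -m inch '[[1,0,0,-0.001,0],[1,0,0,-0.0015,0],[1,0,0,-0.0015,0]]';python3 st.py; python3 -m inch '[[-0.25,0,0,0,0],[-0.25,0,0,0,0],[-0.25,0,0,0,0],[-0.25,0,0,0.03,0],[-0.25,0,0,0.08,0],[-0.25,0,0,0.13,0],[-0.25,0,0,0.15,0]]'; python3 st.py
```

```text
t: 31.95
tool_pos: [0.6187, 0.2502, 0.0229]
orientation: [-1.207, -1.207, 1.212]
force: [-0.5, -0.6, 0.0]
opening: 0.0376
t 31.95 pos [0.6187 0.2502 0.0229] yaw 1.5716 F [-0.5 -0.6  0. ] T [ 0.06  0.07 -0.05] open 0.0376 q [ 0.31  0.47  1.45  0.    1.23 -1.26]
t: 32.83
tool_pos: [0.6206, 0.2508, 0.1774]
orientation: [-1.21, -1.212, 1.208]
force: [0.2, -0.5, -0.3]
opening: 0.058
t 32.83 pos [0.6206 0.2508 0.1774] yaw 1.5717 F [ 0.2 -0.5 -0.3] T [ 0.07 -0.2  -0.02] open 0.058 q [ 0.31  0.33  1.33  0.    1.48 -1.26]
```

```bash
cat > chk.py <<'E'
from h import *
import sys
c=cam("top"); d=cam("side")
for n,I,B in(("top",c,{"white":(298,122,324,180),"red":(300,190,330,246),"yellowspot":(258,122,282,178),"hut":(275,175,300,198)}),("side",d,{"white":(205,138,250,168),"red":(268,143,313,172),"hut":(247,162,266,186)})):
    o=cv2.imread(f"pics/{n}0.png")[:,:,::-1].astype(float)
    for k,(a,b,e,f) in B.items():
        D=np.abs(I["color"][b:f,a:e]-o[b:f,a:e]).mean(2); print(n,k,D.mean().round(1),(D>40).mean().round(3))
E
python3 chk.py
```

```text
top white 4.0 0.0
top red 4.2 0.0
top yellowspot 45.3 0.491
top hut 4.0 0.0
side white 46.7 0.319
side red 32.3 0.157
side hut 21.3 0.0
```

```bash
python3 -m inch '[[-1,0,-0.05,0,0],[-1,0,-0.11,0,0],[-1,0,-0.17,0,0],[-1,0.003,-0.23,0,0.05],[-1,0.006,-0.29,0,0.05],[-1,0.009,-0.35,0,0.05],[-1,0.01,-0.4,0,0.05],[-1,0.0105,-0.421,0,0.05]]' 12; python3 -m inch '[[-1,0,0,0,0],[-1,0,0,0,0]]'; python3 st.py; python3 chk.py | grep top
```

```text
t: 33.92
tool_pos: [0.6292, -0.1728, 0.1727]
orientation: [-1.183, -1.244, 1.244]
force: [-0.4, 0.2, -0.8]
opening: 0.093
t: 34.17
tool_pos: [0.6286, -0.1711, 0.171]
orientation: [-1.179, -1.243, 1.245]
force: [0.1, 0.6, -1.0]
opening: 0.0931
t 34.17 pos [ 0.6286 -0.1711  0.171 ] yaw 1.6196 F [ 0.1  0.6 -1. ] T [ 0.08 -0.17  0.01] open 0.0931 q [-0.35  0.3   1.38  0.    1.47 -1.97]
top white 36.6 0.304
top red 19.3 0.067
top yellowspot 49.0 0.559
top hut 30.5 0.341
```

```bash
python3 -m inch '[[-1,0.003,0.001,-0.05,0.006],[-1,0.003,0.001,-0.1,0.006],[-1,0.003,0.001,-0.135,0.006],[-1,0.003,0.001,-0.154,0.006],[-1,0.003,0.001,-0.154,0.006],[0,0.003,0.001,-0.154,0.006],[0,0.003,0.001,-0.154,0.006],[0,0.003,0.001,-0.154,0.006]]' 12;  python3 -m inch '[[1,0,0,0,0],[1,0,0,0,0],[1,0,0,0,0],[1,0,0,0,0],[1,0,0,0,0],[1,0,0,0,0]]'; python3 st.py
```

```text
t: 35.28
tool_pos: [0.6331, -0.1703, 0.0196]
orientation: [-1.18, -1.25, 1.249]
force: [0.1, -1.0, 0.2]
opening: 0.0675
t: 36.02
tool_pos: [0.633, -0.1702, 0.0195]
orientation: [-1.18, -1.25, 1.249]
force: [0.5, 0.5, 0.3]
opening: 0.038
t 36.02 pos [ 0.633  -0.1702  0.0195] yaw 1.6266 F [0.5 0.5 0.3] T [-0.   -0.07  0.04] open 0.038 q [-0.34  0.45  1.49  0.    1.21 -1.97]
```

```bash
python3 -m inch '[[1,0,0,0.03,0],[1,0,0,0.07,0],[1,0,0,0.12,0],[1,0,0.03,0.15,0],[1,-0.002,0.07,0.15,-0.02],[1,-0.006,0.12,0.15,-0.056],[1,-0.01,0.17,0.15,-0.056],[1,-0.012,0.22,0.15,-0.056]]' 20; python3 -m inch '[[1,-0.001,0.04,0,0],[1,-0.001,0.08,0,0],[1,-0.003,0.11,0,0],[1,-0.003,0.128,0,0],[1,-0.003,0.128,0,0],[1,-0.003,0.128,0,0]]'; python3 st.py
```

```text
t: 37.02
tool_pos: [0.6205, 0.0512, 0.1692]
orientation: [-1.207, -1.208, 1.208]
force: [0.0, -0.5, -1.3]
opening: 0.038
t: 37.78
tool_pos: [0.6176, 0.1781, 0.1691]
orientation: [-1.207, -1.208, 1.208]
force: [0.0, -0.5, -1.7]
opening: 0.038
t 37.77 pos [0.6176 0.1781 0.1691] yaw 1.5697 F [ 0.  -0.5 -1.7] T [ 0.09 -0.21  0.01] open 0.038 q [ 0.2   0.27  1.42  0.    1.45 -1.37]
```

```bash
python3 -m inch '[[1,0,0,-0.04,0],[1,0,0,-0.08,0],[1,0,0,-0.11,0],[1,0,0,-0.127,0],[1,0,0,-0.136,0],[1,0,0,-0.141,0],[1,0,0,-0.143,0],[1,0,0,-0.143,0]]'; python3 st.py; python3 -m inch '[[1,0,0,-0.0008,0],[1,0,0,-0.0015,0],[1,0,0,-0.0015,0]]';python3 st.py
```

```text
t: 38.78
tool_pos: [0.6182, 0.1783, 0.0269]
orientation: [-1.208, -1.209, 1.208]
force: [-0.4, 0.4, -2.7]
opening: 0.038
t 38.77 pos [0.6182 0.1783 0.0269] yaw 1.5698 F [-0.4  0.4 -2.7] T [-0.   -0.19 -0.04] open 0.038 q [ 0.2   0.41  1.53  0.    1.21 -1.37]
t: 39.15
tool_pos: [0.6183, 0.1784, 0.0256]
orientation: [-1.208, -1.209, 1.207]
force: [0.4, 0.2, -0.8]
opening: 0.0381
t 39.15 pos [0.6183 0.1784 0.0256] yaw 1.5699 F [ 0.4  0.2 -0.8] T [ 0.08 -0.17  0.  ] open 0.0381 q [ 0.2   0.41  1.53  0.    1.21 -1.37]
```

```bash
python3 -m inch '[[1,0,0,-0.0006,0],[1,0,0,-0.0006,0]]'; python3 st.py; python3 -m inch '[[-0.08,0,0,0,0],[-0.08,0,0,0,0],[-0.08,0,0,0,0],[-0.08,0,0,0.02,0],[-0.08,0,0,0.06,0],[-0.08,0,0,0.11,0],[-0.08,0,0,0.15,0]]'; python3 st.py; python3 chk.py
python3 - <<'E'
from h import *
c=cam("top"); d=cam("side"); g=lambda I:(255*(I[:,:,::-1]/255.)**.6).astype(np.uint8)
cv2.imwrite('pics/m8.png',np.vstack([cv2.resize(g(c["color"])[95:275,60:430],None,fx=1.6,fy=1.6,interpolation=2),cv2.resize(g(d["color"])[130:310,100:470],None,fx=1.6,fy=1.6,interpolation=2)]))
E
```

```text
t: 39.4
tool_pos: [0.6184, 0.1784, 0.0256]
orientation: [-1.208, -1.209, 1.207]
force: [-2.5, -0.9, 5.8]
opening: 0.0379
t 39.4 pos [0.6184 0.1784 0.0256] yaw 1.57 F [-2.5 -0.9  5.8] T [-0.18  0.48 -0.  ] open 0.0379 q [ 0.2   0.41  1.53  0.    1.21 -1.37]
t: 40.28
tool_pos: [0.6191, 0.1786, 0.1798]
orientation: [-1.21, -1.212, 1.205]
force: [-0.4, 0.7, 0.1]
opening: 0.05
t 40.27 pos [0.6191 0.1786 0.1798] yaw 1.57 F [-0.4  0.7  0.1] T [ 0.04 -0.16  0.01] open 0.05 q [ 0.2   0.27  1.41  0.    1.47 -1.37]
top white 27.7 0.443
top red 4.1 0.0
top yellowspot 45.2 0.492
top hut 3.9 0.0
side white 85.1 0.681
side red 16.4 0.0
side hut 17.3 0.0
```

View pics/m8.png

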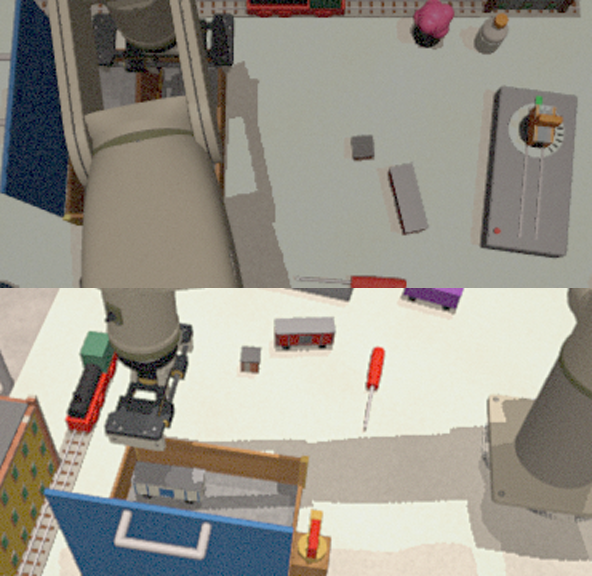

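```bash
python3 -m inch '[[-1,-0.02,-0.05,0,0],[-1,-0.045,-0.1,0,0.05],[-1,-0.07,-0.15,0,0.1],[-1,-0.1,-0.2,0,0.15],[-1,-0.125,-0.25,0,0.216],[-1,-0.15,-0.3,0,0.216],[-1,-0.174,-0.345,0,0.216],[-1,-0.174,-0.358,0,0.216]]' 12; python3 -m inch '[[-1,0,0,0,0],[-1,0,0,0,0]]'; python3 st.py
```

```text
t: 41.48
tool_pos: [0.4433, -0.1811, 0.1769]
orientation: [-1.099, -1.366, 1.36]
force: [0.3, -0.5, -0.2]
opening: 0.0933
t: 41.72
tool_pos: [0.4434, -0.18, 0.1763]
orientation: [-1.097, -1.366, 1.36]
force: [-0.5, -0.8, -0.5]
opening: 0.0931
t 41.73 pos [ 0.4434 -0.18    0.1763] yaw 1.7832 F [-0.5 -0.8 -0.5] T [ 0.05 -0.11 -0.01] open 0.0931 q [-0.5  -0.18  1.87  0.    1.45 -2.28]
```

```bash
python3 -m inch '[[-1,0.002,0.001,-0.05,0],[-1,0.002,0.001,-0.1,0],[-1,0.002,0.001,-0.14,0],[-1,0.002,0.001,-0.157,0],[-1,0.002,0.001,-0.157,0],[0,0.002,0.001,-0.157,0],[0,0.002,0.001,-0.157,0],[0,0.002,0.001,-0.157,0]]' 12;  python3 -m inch '[[1,0,0,0,0],[1,0,0,0,0],[1,0,0,0,0],[1,0,0,0,0],[1,0,0,0,0],[1,0,0,0,0]]'; python3 st.py
```

```text
t: 42.72
tool_pos: [0.4463, -0.1795, 0.0205]
orientation: [-1.1, -1.367, 1.36]
force: [-0.3, 0.5, -0.2]
opening: 0.0678
t: 43.48
tool_pos: [0.4463, -0.1796, 0.0205]
orientation: [-1.1, -1.367, 1.36]
force: [-0.6, -0.1, 1.2]
opening: 0.0379
t 43.48 pos [ 0.4463 -0.1796  0.0205] yaw 1.7832 F [-0.6 -0.1  1.2] T [-0.07 -0.03  0.03] open 0.0379 q [-0.49  0.01  2.    0.    1.14 -2.28]
```

```bash
python3 -m inch '[[1,0,0,0.03,0],[1,0,0,0.07,0],[1,0,0,0.12,0],[1,0.01,0.04,0.15,-0.05],[1,0.015,0.08,0.15,-0.1],[1,0.02,0.12,0.15,-0.15],[1,0.03,0.16,0.15,-0.212],[1,0.038,0.2,0.15,-0.212]]' 20; python3 -m inch '[[1,0,0.04,0,0],[1,0,0.08,0,0],[1,0,0.12,0,0],[1,0,0.16,0,0],[1,0,0.185,0,0],[1,0,0.185,0,0],[1,0,0.185,0,0]]'; python3 st.py
```

```text
t: 44.48
tool_pos: [0.4842, 0.0218, 0.1703]
orientation: [-1.208, -1.212, 1.205]
force: [0.0, 0.2, -1.8]
opening: 0.0381
t: 45.35
tool_pos: [0.484, 0.2063, 0.1698]
orientation: [-1.208, -1.211, 1.206]
force: [-1.5, 0.4, -1.1]
opening: 0.0382
t 45.35 pos [0.484  0.2063 0.1698] yaw 1.5704 F [-1.5  0.4 -1.1] T [ 0.04 -0.17  0.  ] open 0.0382 q [ 0.3  -0.04  1.76  0.    1.43 -1.27]
```

```bash
python3 -m inch '[[1,0.001,0.003,-0.04,0],[1,0.001,0.003,-0.08,0],[1,0.001,0.003,-0.11,0],[1,0.001,0.003,-0.127,0],[1,0.001,0.003,-0.136,0],[1,0.001,0.003,-0.141,0],[1,0.001,0.003,-0.143,0],[1,0.001,0.003,-0.143,0]]'; python3 -m inch '[[1,0,0,-0.0005,0],[1,0,0,-0.001,0],[1,0,0,-0.001,0]]';python3 st.py
```

```text
t: 46.35
tool_pos: [0.4855, 0.2095, 0.0275]
orientation: [-1.208, -1.212, 1.205]
force: [0.7, 0.4, -1.3]
opening: 0.0378
t: 46.72
tool_pos: [0.4855, 0.2095, 0.0266]
orientation: [-1.209, -1.212, 1.205]
force: [-0.3, -0.5, -0.8]
opening: 0.0378
t 46.73 pos [0.4855 0.2095 0.0266] yaw 1.5706 F [-0.3 -0.5 -0.8] T [ 0.05 -0.16 -0.  ] open 0.0378 q [ 0.31  0.12  1.87  0.    1.15 -1.26]
```

```bash
python3 -m inch '[[1,0,0,-0.0007,0],[1,0,0,-0.0007,0]]'; python3 st.py; python3 -m inch '[[-0.2,0,0,0,0],[-0.2,0,0,0,0],[-0.2,0,0,0,0],[-0.2,0,0,0.02,0],[-0.2,0,0,0.06,0],[-0.2,0,0,0.12,0],[-0.2,0,0,0.18,0],[-0.2,0,0,0.18,0]]'; python3 -m inch '[[0.5,-0.02,-0.06,0.06,0],[0.5,-0.02,-0.12,0.12,0],[0.5,-0.02,-0.18,0.18,0],[0.5,-0.02,-0.23,0.18,0],[0.5,-0.02,-0.23,0.18,0]]'; python3 st.py
python3 - <<'E'
from h import *
c=cam("top"); d=cam("side"); g=lambda I:(255*(I[:,:,::-1]/255.)**.6).astype(np.uint8)
cv2.imwrite('pics/m9.png',np.hstack([cv2.resize(g(c["color"])[105:265,60:210],None,fx=2.6,fy=2.6,interpolation=2),cv2.resize(g(d["color"])[190:350,150:300],None,fx=2.6,fy=2.6,interpolation=2)]))
E
```

```text
t: 46.98
tool_pos: [0.4856, 0.2096, 0.0265]
orientation: [-1.208, -1.212, 1.205]
force: [-3.7, -1.9, 5.7]
opening: 0.0379
t 46.98 pos [0.4856 0.2096 0.0265] yaw 1.5707 F [-3.7 -1.9  5.7] T [-0.23  0.41 -0.03] open 0.0379 q [ 0.31  0.12  1.87  0.    1.15 -1.26]
t: 47.98
tool_pos: [0.489, 0.2107, 0.2132]
orientation: [-1.214, -1.222, 1.198]
force: [0.5, -0.1, -0.7]
opening: 0.056
t: 48.6
tool_pos: [0.4689, -0.0211, 0.3936]
orientation: [-1.214, -1.222, 1.198]
force: [-0.1, -0.3, -0.1]
opening: 0.023
t 48.6 pos [ 0.4689 -0.0211  0.3936] yaw 1.5705 F [-0.1 -0.3 -0.1] T [ 0.08 -0.19 -0.03] open 0.023 q [-0.16 -0.24  1.53  0.01  1.84 -1.73]
```

View pics/m9.png

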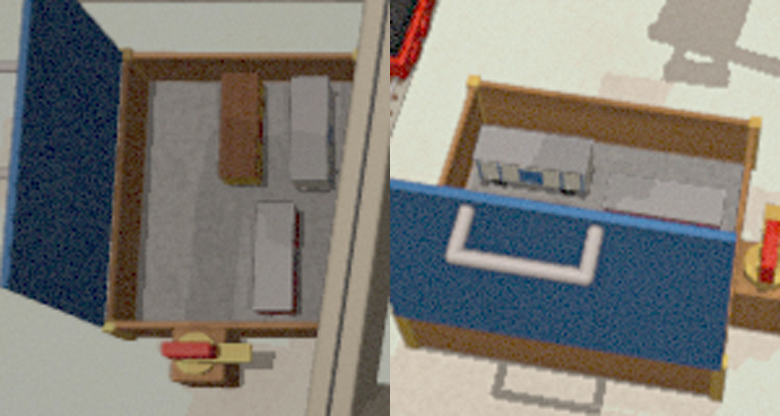

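```bash
python3 -m inch '[[0.5,0.01,0.055,0.005,0],[0.5,0.02,0.11,0.005,0],[0.5,0.03,0.165,0.005,0],[0.5,0.04,0.22,0.005,0],[0.5,0.05,0.275,0.005,0],[0.5,0.06,0.33,0.005,0],[0.5,0.075,0.385,0.005,0],[0.5,0.085,0.432,0.005,0]]'; python3 -m inch '[[0.5,0,0,0,0],[0.5,0,0,0,0],[0.5,0,0,0,0]]'; python3 st.py
```

```text
t: 49.7
tool_pos: [0.5539, 0.4118, 0.3974]
orientation: [-1.218, -1.218, 1.197]
force: [1.5, -0.1, -0.2]
opening: 0.0232
t: 50.08
tool_pos: [0.5538, 0.411, 0.3979]
orientation: [-1.219, -1.218, 1.196]
force: [-0.3, -0.9, 0.2]
opening: 0.0234
t 50.08 pos [0.5538 0.411  0.3979] yaw 1.5663 F [-0.3 -0.9  0.2] T [ 0.07 -0.16 -0.03] open 0.0234 q [ 0.57  0.38  0.87 -0.    1.88 -1.  ]
```

```bash
python3 -m inch '[[0.5,0,-0.0005,-0.04,0.004],[0.5,0,-0.0005,-0.075,0.004],[0.5,0,-0.0005,-0.095,0.004],[0.5,0,-0.0005,-0.11,0.004],[0.5,0,-0.0005,-0.11,0.004],[1,0,-0.0005,-0.11,0.004],[1,0,-0.0005,-0.11,0.004],[1,0,-0.0005,-0.11,0.004]]' 12; python3 -m inch '[[1,0,0,0,0],[1,0,0,0,0]]'; python3 st.py
```

```text
t: 51.08
tool_pos: [0.5543, 0.4107, 0.2895]
orientation: [-1.218, -1.223, 1.197]
force: [0.6, -1.0, 4.9]
opening: 0.0099
t: 51.32
tool_pos: [0.5543, 0.4107, 0.2896]
orientation: [-1.218, -1.223, 1.198]
force: [-1.0, -0.5, 1.7]
opening: 0.0096
t 51.33 pos [0.5543 0.4107 0.2896] yaw 1.5703 F [-1.  -0.5  1.7] T [-0.09 -0.08  0.05] open 0.0096 q [ 0.57  0.35  1.11 -0.    1.67 -1.  ]
```

```bash
python3 -m inch '[[1,0,-0.015,0.002,0],[1,0,-0.030,0.003,0],[1,0,-0.045,0.004,0],[1,0,-0.059,0.003,0],[1,0,-0.074,0.002,0],[1,0,-0.089,-0.001,0],[1,0,-0.104,-0.005,0],[1,0,-0.119,-0.009,0]]'; python3 st.py
```

```text
t: 52.32
tool_pos: [0.5539, 0.2904, 0.2801]
orientation: [-1.217, -1.222, 1.198]
force: [-2.6, 2.5, 0.2]
opening: 0.0096
t 52.33 pos [0.5539 0.2904 0.2801] yaw 1.57 F [-2.6  2.5  0.2] T [ 0.46  0.3  -0.  ] open 0.0096 q [ 0.4   0.17  1.34 -0.    1.62 -1.17]
```

```bash
python3 -m inch '[[1,0,-0.014,-0.006,0],[1,0,-0.028,-0.012,0],[1,0,-0.041,-0.019,0],[1,0,-0.053,-0.027,0],[1,0,-0.065,-0.036,0],[1,0,-0.077,-0.046,0],[1,0,-0.088,-0.056,0],[1,0,-0.098,-0.067,0]]'; python3 st.py
```

```text
t: 53.32
tool_pos: [0.5538, 0.1917, 0.2121]
orientation: [-1.217, -1.222, 1.198]
force: [-2.3, 0.7, 1.2]
opening: 0.0094
t 53.33 pos [0.5538 0.1917 0.2121] yaw 1.57 F [-2.3  0.7  1.2] T [ 0.38  0.32 -0.02] open 0.0094 q [ 0.25  0.08  1.55  0.    1.49 -1.32]
```

```bash
python3 -m inch '[[1,0,-0.010,-0.012,0],[1,0,-0.018,-0.024,0],[1,0,-0.026,-0.037,0],[1,0,-0.033,-0.05,0],[1,0,-0.039,-0.064,0],[1,0,-0.044,-0.078,0],[1,0,-0.049,-0.091,0],[1,0,-0.052,-0.101,0]]'; python3 st.py;python3 -m inch '[[1,0,-0.0005,-0.002,0],[1,0,-0.0008,-0.004,0],[1,0,-0.0008,-0.005,0],[1,0,-0.0008,-0.005,0]]'; python3 st.py
```

```text
t: 54.32
tool_pos: [0.5538, 0.1407, 0.11]
orientation: [-1.216, -1.223, 1.197]
force: [-1.1, 8.5, -0.7]
opening: 0.0092
t 54.33 pos [0.5538 0.1407 0.11  ] yaw 1.5703 F [-1.1  8.5 -0.7] T [ 1.52  0.01 -0.03] open 0.0092 q [ 0.16  0.11  1.71  0.    1.3  -1.42]
t: 54.82
tool_pos: [0.5538, 0.1398, 0.105]
orientation: [-1.216, -1.223, 1.197]
force: [-0.9, 1.7, -0.3]
opening: 0.0101
t 54.83 pos [0.5538 0.1398 0.105 ] yaw 1.5703 F [-0.9  1.7 -0.3] T [ 0.25  0.04 -0.01] open 0.0101 q [ 0.15  0.12  1.71  0.    1.29 -1.42]
```

```bash
python3 -m inch '[[1,0,0,-0.001,0],[1,0,0,-0.002,0],[1,0,0,-0.002,0]]' 20; python3 st.py; python3 -m inch '[[1,0,0,-0.001,0],[1,0,0,-0.002,0],[1,0,0,-0.002,0]]'; python3 st.py
```

```text
t: 55.2
tool_pos: [0.554, 0.1398, 0.1046]
orientation: [-1.216, -1.223, 1.197]
force: [-7.9, 0.3, 11.0]
opening: 0.0093
t 55.2 pos [0.554  0.1398 0.1046] yaw 1.5704 F [-7.9  0.3 11. ] T [ 0.05  1.09 -0.08] open 0.0093 q [ 0.15  0.12  1.71  0.    1.29 -1.42]
t: 55.58
tool_pos: [0.5541, 0.1398, 0.1046]
orientation: [-1.216, -1.224, 1.197]
force: [-9.8, -0.3, 14.2]
opening: 0.0095
t 55.58 pos [0.5541 0.1398 0.1046] yaw 1.5706 F [-9.8 -0.3 14.2] T [ 0.05  1.51 -0.04] open 0.0095 q [ 0.15  0.12  1.71  0.    1.29 -1.42]
```

```bash
python3 -m inch '[[-1,0,0,0.001,0],[-1,0,0,0.001,0],[-1,0,0,0.001,0],[-1,0,0,0.001,0],[-1,0,0,0.05,0],[-1,0,0,0.09,0],[-1,0,0,0.09,0]]'; python3 -m inch '[[-1,-0.02,0.016,0,-0.18],[-1,-0.04,0.034,0,-0.36],[-1,-0.06,0.05,0,-0.54],[-1,-0.08,0.068,0,-0.72],[-1,-0.1,0.085,0,-0.9],[-1,-0.12,0.1,0,-1.08],[-1,-0.14,0.118,0,-1.26],[-1,-0.1695,0.136,0,-1.44]]';python3 -m inch '[[-1,0,0,0,-0.15],[-1,0,0,0,-0.15],[-1,0,0,0,-0.15]]'; python3 st.py
python3 - <<'E'
from h import *
d=cam("side");g=lambda I:(255*(I[:,:,::-1]/255.)**.6).astype(np.uint8)
cv2.imwrite('pics/m10.png',cv2.resize(g(d["color"])[190:350,140:330],None,fx=3,fy=3,interpolation=2))
E
```

```text
t: 56.45
tool_pos: [0.5566, 0.1401, 0.1991]
orientation: [-1.221, -1.23, 1.193]
force: [0.8, -0.2, 1.1]
opening: 0.0743
t: 57.45
tool_pos: [0.3861, 0.2762, 0.1977]
orientation: [-1.592, -0.103, 0.092]
force: [0.7, 0.9, 0.3]
opening: 0.0929
t: 57.82
tool_pos: [0.3861, 0.2759, 0.1971]
orientation: [-1.595, 0.014, -0.022]
force: [0.2, -0.3, 0.1]
opening: 0.0932
t 57.83 pos [0.3861 0.2759 0.1971] yaw -0.0227 F [ 0.2 -0.3  0.1] T [-0.05 -0.1  -0.  ] open 0.0932 q [ 0.53 -0.19  1.84 -0.02  1.5   0.56]
```

View pics/m10.png

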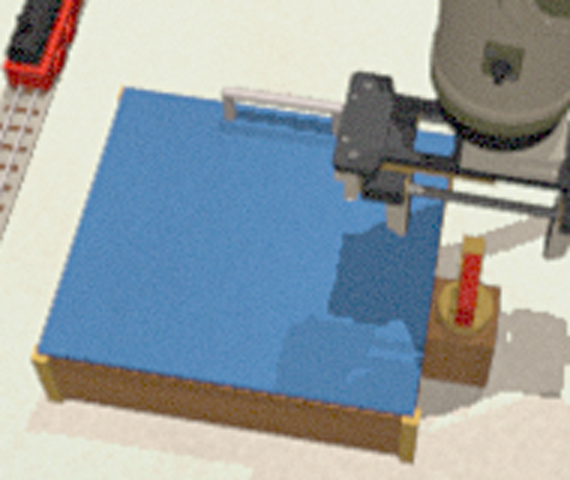

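```bash
python3 -m inch '[[-1,-0.0005,0,-0.05,0.012],[-1,-0.0005,0,-0.08,0.012],[-1,-0.0005,0,-0.094,0.012],[-1,-0.0005,0,-0.094,0.012],[1,-0.0005,0,-0.094,0.012],[1,-0.0005,0,-0.094,0.012],[1,-0.0005,0,-0.094,0.012],[1,-0.0005,0,-0.094,0.012]]' 20; python3 -m inch '[[1,0,0,0,0],[1,0,0,0,0],[1,0,0,0,0],[1,0,0,0,0],[1,0,0,0,0]]'; python3 -m inch '[[1,0,0,0,0],[1,0,0,0,0]]'; python3 st.py
```

```text
t: 58.88
tool_pos: [0.3859, 0.276, 0.1036]
orientation: [-1.595, 0.005, -0.013]
force: [-0.3, -0.2, -0.2]
opening: 0.0576
t: 59.5
tool_pos: [0.3853, 0.276, 0.1036]
orientation: [-1.595, 0.005, -0.012]
force: [-3.5, 0.4, 3.3]
opening: 0.0138
t: 59.75
tool_pos: [0.3853, 0.276, 0.1036]
orientation: [-1.595, 0.006, -0.012]
force: [-1.3, -0.3, 1.3]
opening: 0.0138
t 59.75 pos [0.3853 0.276  0.1036] yaw -0.0112 F [-1.3 -0.3  1.3] T [-0.08  0.31  0.12] open 0.0138 q [ 0.53 -0.12  1.95 -0.02  1.32  0.55]
```

Turn back counterclockwise by ~1.585.

```bash
python3 -m inch '[[1,0,0,0,0.15],[1,0,0,0,0.3],[1,0,0,0,0.48],[1,0,0,0,0.66],[1,0,0,0,0.84],[1,0,0,0,1.02],[1,0,0,0,1.2],[1,0,0,0,1.35]]'; python3 st.py; python3 -m inch '[[1,0,0,0,0.1],[1,0,0,0,0.2],[1,0,0,0,0.25],[1,0,0,0,0.25]]'; python3 st.py
```

```text
t: 60.75
tool_pos: [0.3847, 0.2757, 0.1036]
orientation: [-1.325, -1.057, 1.029]
force: [-5.3, -3.0, 4.8]
opening: 0.0138
t 60.75 pos [0.3847 0.2757 0.1036] yaw 1.3441 F [-5.3 -3.   4.8] T [-0.5   0.75 -0.08] open 0.0138 q [ 0.52 -0.15  1.98 -0.01  1.29 -0.82]
t: 61.25
tool_pos: [0.3847, 0.2755, 0.1036]
orientation: [-1.213, -1.244, 1.212]
force: [-2.7, -0.9, 1.8]
opening: 0.014
t 61.25 pos [0.3847 0.2755 0.1036] yaw 1.5931 F [-2.7 -0.9  1.8] T [-0.19  0.25 -0.39] open 0.014 q [ 0.52 -0.15  1.98 -0.01  1.29 -1.07]
```

```bash
python3 -m inch '[[-1,0,0,0,-0.02],[-1,0,0,0,-0.02],[-1,0,0,0,-0.02],[-1,0,0,0,-0.02],[-1,0,0,0.05,-0.02],[-1,0,0,0.11,-0.02],[-1,0,0,0.13,-0.02]]'; python3 -m inch '[[-1,0,-0.05,0.01,0],[-1,0,-0.1,0.01,0],[-1,0,-0.15,0.01,0],[-1,0,-0.2,0.01,0],[-1,0,-0.25,0.01,0],[-1,0,-0.3,0.01,0],[-1,0,-0.35,0.01,0],[-1,0,-0.35,0.01,0]]'; python3 st.py
python3 - <<'E'
from h import *
c=cam("top"); d=cam("side"); g=lambda I:(255*(I[:,:,::-1]/255.)**.6).astype(np.uint8)
cv2.imwrite('pics/m11.png',np.vstack([cv2.resize(g(c["color"])[75:275,60:430],None,fx=1.5,fy=1.5,interpolation=2),cv2.resize(g(d["color"])[140:340,100:470],None,fx=1.5,fy=1.5,interpolation=2)]))
E
```

```text
t: 62.12
tool_pos: [0.3863, 0.2765, 0.2383]
orientation: [-1.225, -1.235, 1.192]
force: [0.2, 0.8, -1.2]
opening: 0.0791
t: 63.12
tool_pos: [0.386, -0.0764, 0.2482]
orientation: [-1.228, -1.231, 1.189]
force: [0.2, 0.9, 0.2]
opening: 0.0928
t 63.12 pos [ 0.386  -0.0764  0.2482] yaw 1.5674 F [0.2 0.9 0.2] T [ 0.08 -0.14 -0.03] open 0.0928 q [-0.34 -0.5   1.99  0.01  1.63 -1.91]
```

View pics/m11.png

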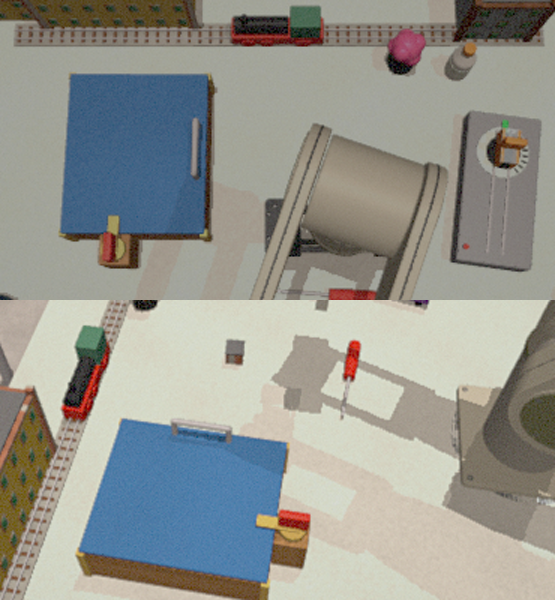

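```bash
python3 -c "
from plant import robot
print(robot.close_job())"
```

```text
the job is handed in; nothing more can be done
None
```

I closed down the railway in the order asked and handed the job in at about 63 s of the 210 s allowed.

- **Regulator and lock:** I turned the regulator onto the green mark and slid the orange lock forward to a hard stop of about 29 N.
- **Case:** I released the latch and stood the lid upright. I set the yellow, white and red wagons (the only ones there) on the case floor, then shut the lid and turned the latch back to locked.

**Last checks**
- **Wagons:** before the lid was shut, all three were in view, upright on the floor. Each was lowered until the force reading showed it touching.
- **Lid:** the handle came down to the same height as before it was opened (0.1046 m against 0.105 m).
- **Latch:** the tongue lies over the lid's edge in both final views, and the turn ended against its stop.
- **Bystanders:** the locomotive, tree and glue appear in their places in the last top view, and the hut in the last side view. The purple look-alike was not touched. No wagon was seen to be knocked aside.

**One disagreement:** the lock moved only about 115 mm of its 120 mm travel before the stop. My gripper and camera measurements put the hood centred over the regulator, so I take it to have started about 5 mm forward. I did not push it again to confirm.

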